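# Prop the soft-close cover of a stamp viewer and set its guarded lamp dial

## Robot

A 6-joint arm with a two-finger parallel gripper is mounted at the origin on the work surface. World frame = base frame: x ahead of the robot, y to its left, z up, the work surface at z = 0. Lengths are in m, angles in rad, forces in N, time in s.
With the tool pointing down it reaches from about 0.35 to 0.725 m from the base axis. Payload 6 kg.
Tool frame: the origin (TCP) lies on the centre line of the jaws, within the pads' length; the fingertips stand 22 mm ahead of it and the grasp point (between the pads) lies 3 mm ahead of it (robot.tip_extent is the distance from the TCP to the fingertips, in m); z points along the fingers, y is the direction in which the jaws open and shut (so a half turn about z gives the same grasp; the last joint's range is limited). The gripper opens to 85 mm and grips with 20 to 120 N. Pads are 22 mm wide; open, the fingers measure 114 mm over their backs; the gripper's body (76 mm by 85 mm) begins 54 mm behind the grasp point. The pads swing forward as they close: fully open they stand 13 mm farther back than shut.
Start: joints at [1.682, 0.04, 0.085, 0, -1.615, -0.334], TCP at [0.133, 0.585, 0.253] pointing down, gripper open.
Joint ranges: [-2.56, 2.56], [-1.29, 2.01], [-1.08, 1.49], [-3.29, 1.98], [-2.81, -0.18], [-2.99, 2.99]. Speed limits (rad/s): [2.57, 2.57, 3.01, 3.14, 3.14, 3.14].

## Interface

Orientations are given as a unit quaternion [w, x, y, z].
In Python, from station import robot, inverse_kinematics, optics, look_for, silhouettes, tip_of, read_t, read_q, read_qd, read_tau, read_position, read_eef_rot, read_contact_force, read_ft_torque, read_finger_gap gives the robot as it stands. Calls block until the motion is done:
- robot.movep(position, orientation): joint-space move of the TCP to a pose.
- robot.movel(position, rot=None, v=0.15): straight line of the TCP; rot=None keeps the orientation; v is the mean speed in m/s.
- robot.move_j(angles): joint-space move.
- robot.ungrasp() and robot.close_gripper(newtons=None): open the fingers fully, or close them until they stop; newtons is the grip in N (None keeps the last).
- robot.sleep(seconds).
- inverse_kinematics(position, orientation): joint angles nearest the present ones, or None.
- optics.read_camera(name): name is "scene" or "top"; returns a dict with "frame" (384x512x3 uint8, red, green, blue), "vfov" (degrees; the focal length in pixels is half the picture's height over the tangent of half this angle, whatever the lens; pixels are square), "cx", "cy" (the principal point, pixels), "k1" (the pictures are not rectified: a ray, as slopes to the right and down, at radius r is drawn at 1 + k1 r^2 times it, then the intrinsics apply), "view" (4x4, takes a point from world to camera coordinates). Camera axes: x right, y down, z forward; pixel columns grow to the right and rows downward; lengths in m; the calibration is good to about 2 mm. A picture is of the moment at which its call begins. There is no depth.
A pose or a line that the arm cannot do raises robot.MotionError and nothing moves.
- robot.sign_off(): hands the job in, once; it reports no verdict.
Trained networks look in a picture, given as the dict that the camera call returned (one of the last four; its "shot" number tells which), for a name from the list of things; names that differ only in an ending like _2 or _b are one class to them, and where a whole thing is asked for, a point or a joint stands for the part that bears it (a point fixed in the world has none). Each returns a list of dicts, best first, with "score" (0 to 1); they miss things now and then, are a little off and sometimes report something else, mostly with a low value. They report only what shows in the picture. A call takes as long as a camera call. They do not tell look-alikes from the thing itself.
- look_for(query, picture): "uv" ([column, row] in pixels, amid what is visible of it).
- silhouettes(query, picture): "pixels" (384x512 bool, what is visible of it) and "uv" ([column, row] in pixels, amid what is visible of it).
- tip_of(query, picture): "uv" ([column, row] in pixels: a listed point, or the origin of a listed thing).
Readings, each from a call of its own:
- read_t(): time.
- read_q(): joint angles.
- read_qd(): joint speeds.
- read_tau(): joint torques, N m.
- read_position(): TCP position.
- read_eef_rot(): TCP orientation.
- read_contact_force(): force on the tool from outside, world axes, zero at the start.
- read_ft_torque(): the same for the moment, N m.
- read_finger_gap(): finger opening in m.
Only numpy, scipy, OpenCV 4.12 (cv2) and the standard library are available. Lean on these libraries where they do the work, as an engineer would, in place of code of your own. Each camera call takes 0.05 s, during which the arm holds its last target.

## Task

Set the lamp of the stamp viewer: swing its clear cover up gently by the orange tab, stand the aluminium block upright on the yellow pad so that the cover, which slowly sinks shut by itself, cannot close, and let go of the block. Only then turn the black dial clockwise until its white pointer points at the green mark, and leave it there with the cover still propped open. Set the block down softly, never throw the cover about, and leave the tin, loupe, glasses case and tongs where they are.

Things in the scene. Friction and masses are not known exactly. Their poses are not given: they have to be found in the camera images.
- viewer: Stamp viewer, a heavy pale box fixed on the table. Origin on the table right below the middle of the hinge; x points from its front to its rear, y left seen from the front, z up. A dark flat deck, 50 mm high, spans x -155 to -5 mm, y +-130 mm; at x = -5 mm a vertical step rises to 94 mm, behind it a white pane to x = 110 mm.
- cover_hinge (a point): Middle of the cover's hinge axis, which runs along viewer y, 100 mm above the table (50 mm above the deck).
- cover (a joint): Angle of the clear cover, rad: 0 closed (level), 1.57 upright, stop at 1.85 (leaning back). A 3 mm plate, 220 mm wide, reaching 140 mm from the hinge, with a 12 mm lip down its front edge; sides open. A damper resists (0.7 N m s/rad); spring and weight close it slowly: about 0.02 rad/s from fully open, 0.04 rad/s at 1.4 rad.
- cover_tab (a point): Centre of the orange tab: a disc 18 mm in diameter, 16 mm wide along viewer y, in the cover's plane 175 mm from the hinge axis, 35 mm beyond the cover's front edge on a 10 mm wide stem; 100 mm above the table when closed. Pinched on its two flat ends (along viewer y) it can pivot between the fingers while the cover swings.
- pad (a point): Centre of the yellow 60 x 60 mm square painted on the deck (viewer x -35, y +60 mm), which reaches to the step. The block stands here, upright, its rear face no more than 10 mm or so from the step; it then holds the cover at about 75 to 85 degrees.
- prop: The loose aluminium block with a blue band near its foot, 50 (x) x 40 (y) x 110 (z) mm, about 0.45 kg, standing upright on the table. Origin at the centre of its underside.
- dial (a joint): Angle of the black dial, rad, growing clockwise seen from above, range 0 to 4.0; its white pointer is at the green mark at 2.8. It starts at 0.1 to 0.6, turns against friction of about 0.06 N m and stays where it is left. Its axis is vertical, at viewer x -100, y -50 mm.
- dial_grip (a point): On the dial's axis in the middle of its grip, 37 mm above the deck. The grip is an upright bar 42 mm long, 14 mm thick, reaching from 12 to 44 mm above the deck, on a disc of 44 mm diameter; the pointer is on top of one end of the bar. The bar lies along viewer x with its pointer to -x at 2.8.
- green_mark (a point): Green mark, 14 x 12 mm, painted on the deck 41 mm in front of the dial's axis (toward viewer -x).
- tin: Bystander: red round tin, diameter 66, height 50 mm. Origin at the centre of its underside.
- loupe: Bystander: black standing loupe, diameter 52, height 46 mm. Origin at the centre of its underside.
- glasses_case: Bystander: green glasses case, 160 (x) x 62 x 36 mm. Origin at the centre of its underside.
- tongs: Bystander: steel stamp tongs lying flat, 120 (x) x 10 x 8 mm. Origin at the centre of its underside.
Mind the look-alikes: they are no part of the job. Leave any pink or purple look-alike of the prop alone.

How it is judged:
On the way, in this order (a step that is already met when the one before it is completed fails the run):
1. the cover has been swung up to more than 1.45 rad (value of joint cover above 1.45 rad), for 0.1 s.
2. the block stands upright on the yellow pad close to the step, let go, under a cover still open by more than 1.15 rad (x of prop in the frame of viewer above -0.048 m and y of prop in the frame of viewer between 0.03 and 0.09 m and z of prop in the frame of viewer between 0.044 and 0.056 m and angle between prop's own z axis and vertical below 0.08 rad and contact force between the fingers and prop below 0.05 N and linear speed of prop below 0.02 m/s and value of joint cover above 1.15 rad), for 0.2 s.
3. the dial has been turned to the green mark (2.8 rad, within 0.15) (value of joint dial between 2.65 and 2.95 rad), for 0.2 s.
At the end, for the whole second after the job is handed in: The dial is within 0.15 rad of 2.8 (pointer at the green mark); the cover is open by more than 1.15 rad; the block stands at rest and upright (within 0.08 rad) on the deck, its centre within 30 mm of the pad's centre sideways and at most 48 mm in front of the hinge axis (all of step 3 and value of joint cover above 1.15 rad and x of prop in the frame of viewer above -0.048 m and y of prop in the frame of viewer between 0.03 and 0.09 m and z of prop in the frame of viewer between 0.044 and 0.056 m and angle between prop's own z axis and vertical below 0.08 rad and linear speed of prop below 0.02 m/s); the robot touches nothing.
It fails at once if the cover is thrown: swung faster than 2 rad/s either way (velocity of joint cover above 2 rad/s or velocity of joint cover below -2 rad/s).
It fails at once if the block is banged down on the viewer (over 90 N) (contact force between prop and viewer above 90 N).
It fails at once if the tin, loupe, glasses case or tongs is moved by more than 25 mm (distance of any of tin, loupe, glasses_case, tongs from where it was at the start of the episode above 0.025 m).
It also fails if it takes over 72 s, if anything falls off the work surface, if the arm or the gripper's body presses on something with over 40 N, if the wrist force passes 120 N, or if a joint passes its speed limit or range.

## Working session

There is one attempt and no reset: what is moved stays moved. The work goes in short steps, each a Python script; the robot and the scene stay as the last script left them, time stands still between calls to the robot, and variables do not carry over. Pictures are saved under pics/ and viewed, and the job is handed in when it is done.

```bash
ls; mkdir -p pics; python3 - <<'E'
from station import *
import cv2,numpy as np
for n in("scene","top"):
    p=optics.read_camera(n); cv2.imwrite(f"pics/{n}0.png",cv2.resize(p["frame"][:,:,::-1],(800,600),interpolation=cv2.INTER_CUBIC))
    print(n,p["vfov"],p["cx"],p["cy"],p["k1"],np.round(p["view"],4).tolist(),p["shot"])
    for q in("cover_hinge","cover_tab","pad","prop","dial_grip","green_mark","viewer","tin","loupe","glasses_case","tongs"):
        print(q,[(np.round(d["uv"],1).tolist(),round(d["score"],2)) for d in tip_of(q,p)[:3]])
print(read_t(),robot.tip_extent,read_eef_rot())
E
```

```text
pics
scene 42.04116205640835 255.33870994017468 191.74520278781398 -0.0979251294046846 [[0.2609, 0.9654, -0.0034, -0.1469], [0.7469, -0.2041, -0.6329, -0.3216], [-0.6117, 0.1626, -0.7742, 1.7095], [0.0, 0.0, 0.0, 1.0]] 1
cover_hinge []
cover_tab [([272.4, 169.9], 0.85)]
pad [([304.5, 216.3], 0.97)]
prop [([147.7, 217.1], 0.88), ([180.4, 184.6], 0.82), ([145.5, 188.2], 0.74)]
dial_grip [([130.8, 277.0], 0.47)]
green_mark []
viewer [([286.9, 245.1], 0.92)]
tin [([362.8, 168.7], 0.86)]
loupe [([130.0, 278.5], 0.65)]
glasses_case [([392.1, 212.8], 0.77)]
tongs [([322.2, 152.3], 0.46)]
top 42.96809864845822 247.56791842596223 189.01877953524559 -0.16402050089590312 [[0.0184, -0.9998, 0.0076, -0.0196], [-0.9972, -0.0189, -0.0724, 0.4927], [0.0725, -0.0062, -0.9973, 1.5547], [0.0, 0.0, 0.0, 1.0]] 2
cover_hinge [([222.8, 140.1], 0.63)]
cover_tab [([225.0, 196.2], 0.68)]
pad [([222.4, 142.3], 0.69)]
prop [([329.9, 235.1], 0.83), ([355.4, 203.8], 0.81), ([328.6, 209.6], 0.79)]
dial_grip []
green_mark [([238.6, 187.1], 0.91)]
viewer [([225.0, 143.3], 0.95), ([223.4, 199.7], 0.29)]
tin [([127.9, 202.8], 0.82)]
loupe [([350.5, 150.4], 0.64)]
glasses_case [([124.7, 150.7], 0.61), ([224.2, 201.0], 0.52)]
tongs [([164.8, 232.5], 0.45)]
1.2 0.022 [ 2.54571996e-05  9.93804112e-01 -1.11145791e-01  1.63763311e-05]
```

View pics/scene0.png

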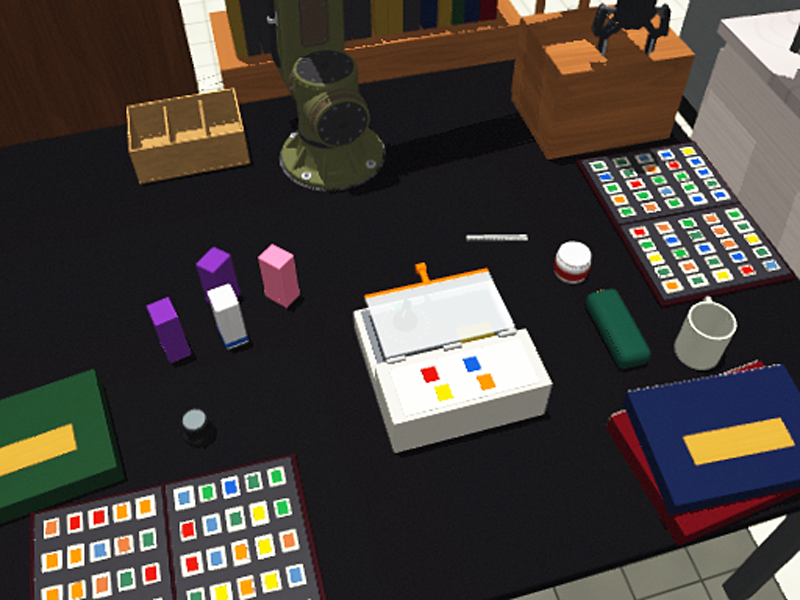

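View pics/top0.png

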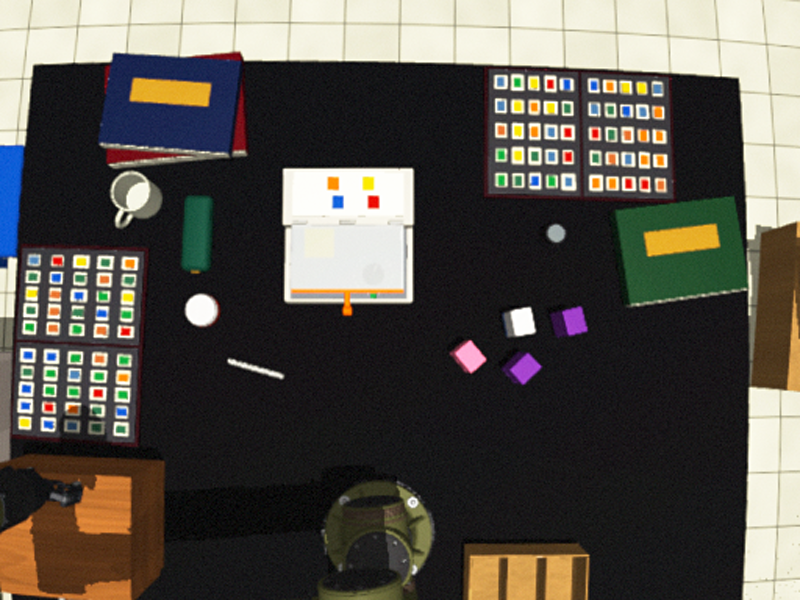

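Prop is the white/aluminium block with a blue foot: scene (228,315)/800, i.e. pixel ≈(147,217); top (519,322), i.e. ≈(332,206). The pink and purple blocks are decoys. The viewer's front faces the robot. I'll zoom in for precise corner pixels.

```bash
cat > h.py <<'E'
from station import *
import cv2,numpy as np
def K(p):
    f=192/np.tan(np.radians(p["vfov"])/2); return f
def proj(p,P):
    P=np.atleast_2d(P); V=np.array(p["view"]); c=P@V[:3,:3].T+V[:3,3]
    s=c[:,:2]/c[:,2:]; r2=(s**2).sum(1,keepdims=True); s=s*(1+p["k1"]*r2)
    return s*K(p)+[p["cx"],p["cy"]]
def ray(p,uv):
    d=(np.array(uv,float)-[p["cx"],p["cy"]])/K(p); s=d.copy()
    for _ in range(20): s=d/(1+p["k1"]*(s@s))
    V=np.array(p["view"]); R=V[:3,:3]; return -R.T@V[:3,3], R.T@np.r_[s,1]
def onz(p,uv,z):
    o,d=ray(p,uv); return o+d*(z-o[2])/d[2]
def crop(p,c,w,h,name,k=8):
    u,v=int(c[0]),int(c[1]); im=p["frame"][max(v-h,0):v+h,max(u-w,0):u+w,::-1]
    im=cv2.resize(im,None,fx=k,fy=k,interpolation=cv2.INTER_CUBIC)
    cv2.imwrite(f"pics/{name}.png",im); print(name,"origin",max(u-w,0),max(v-h,0),"scale",k)
E
python3 - <<'E'
from h import *
t=optics.read_camera("top"); s=optics.read_camera("scene")
crop(t,(224,150),48,48,"t1",6); crop(s,(285,225),70,65,"s1",5); crop(t,(332,206),24,20,"t2",12);crop(s,(147,200),24,24,"s2",12)
for n,p in(("t",t),("s",s)):
    for d in silhouettes("prop",p):
        m=d["pixels"]; print(n,d["uv"],d["score"],m.sum(),p["frame"][m].mean(0))
    for z in (0,): 
        for d in tip_of("prop",p): print(n,"prop0",d["uv"],onz(p,d["uv"],0))
for p,uv in((t,(225,196.2)),(s,(272.4,169.9))): print("tab",onz(p,uv,.1))
print("pad",onz(s,(304.5,216.3),.05),"mark",onz(t,(238.6,187.1),.05),"view",onz(t,(225,143.3),0),onz(s,(286.9,245.1),0))
E
```

```text
t1 origin 176 102 scale 6
s1 origin 215 160 scale 5
t2 origin 308 186 scale 12
s2 origin 123 176 scale 12
t [333.2, 206.6] 0.85 312 [196.19551282 195.27884615 193.98397436]
t [331.3, 234.4] 0.83 299 [126.53511706  51.23411371 159.25752508]
t [361.5, 204.4] 0.7 367 [109.83923706  43.26430518 138.97820163]
t [296.8, 227.6] 0.62 277 [226.46570397 142.49819495 176.96028881]
t prop0 [355.8, 201.0] [ 0.46155054 -0.36706055  0.        ]
t prop0 [292.2, 231.1] [ 0.35990607 -0.15816201  0.        ]
t prop0 [329.9, 235.2] [ 0.34834217 -0.28192206  0.        ]
t prop0 [327.4, 205.3] [ 0.44584478 -0.27270537  0.        ]
s [177.6, 173.1] 0.86 769 [166.53576073  91.04941482 117.30689207]
s [141.5, 169.5] 0.85 558 [ 98.22401434  43.66129032 129.51433692]
s [109.5, 211.8] 0.61 607 [ 95.15156507  37.92092257 128.14662273]
s [144.1, 201.7] 0.56 633 [165.95102686 166.70300158 170.27804107]
s prop0 [180.8, 187.2] [ 0.36571422 -0.17238643  0.        ]
s prop0 [144.3, 187.1] [ 0.33688945 -0.2762408   0.        ]
s prop0 [146.4, 211.7] [ 0.4289346 -0.2817405  0.       ]
s prop0 [113.9, 222.2] [ 0.44166676 -0.37474596  0.        ]
tab [0.46375624 0.05852053 0.1       ]
tab [0.45656659 0.07750746 0.1       ]
pad [0.59513494 0.12703044 0.05      ] mark [0.49620446 0.01817964 0.05      ] view [0.64357518 0.06639034 0.        ] [0.63917109 0.06661641 0.        ]
```

View pics/t1.png

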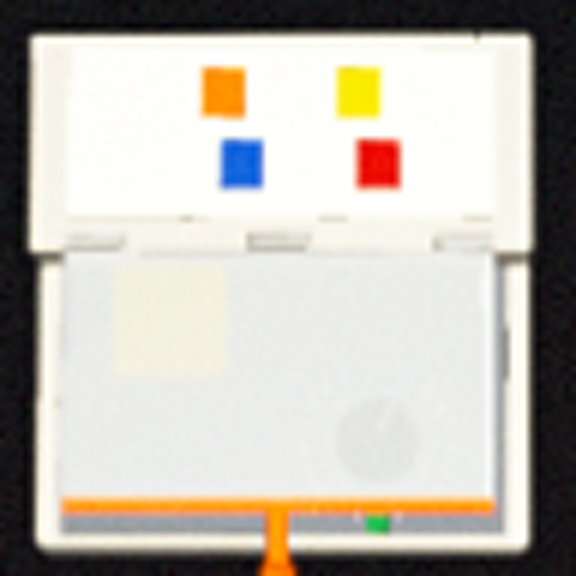

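View pics/s1.png

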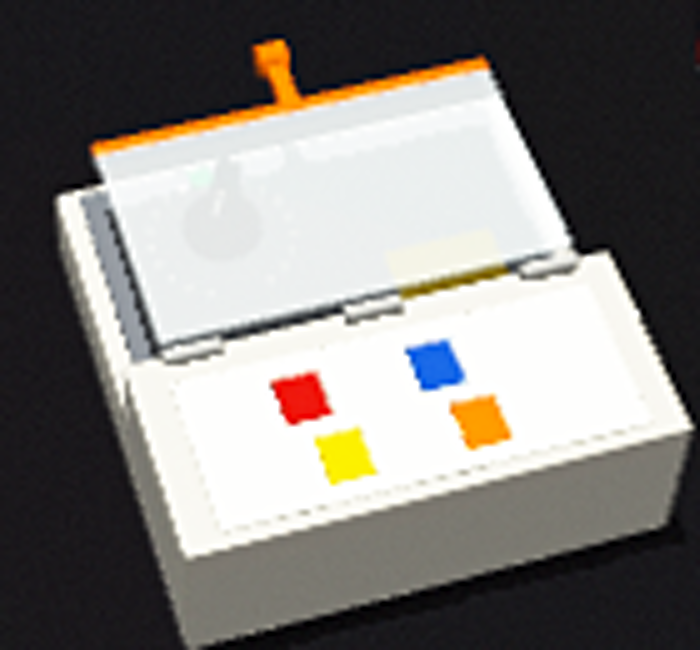

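View pics/t2.png

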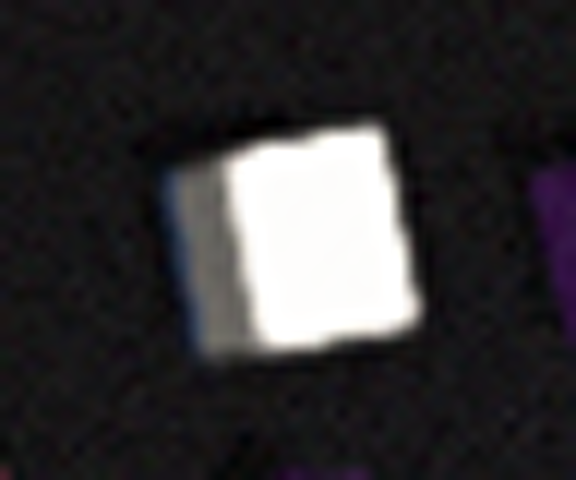

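View pics/s2.png

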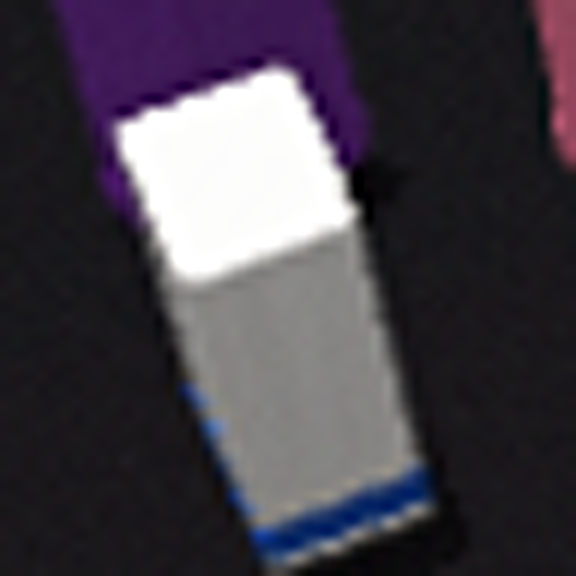

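```bash
cat >> h.py <<'E'
def rot2(a): return np.array([[np.cos(a),-np.sin(a)],[np.sin(a),np.cos(a)]])
def fit(obs,x0):
    from scipy.optimize import least_squares
    def res(x):
        r=[]
        for p,loc,uv in obs:
            P=np.r_[x[:2]+rot2(x[2])@np.array(loc[:2]),loc[2]]
            r.append(proj(p,P)[0]-uv)
        return np.concatenate(r)
    s=least_squares(res,x0,loss="soft_l1"); return s.x,res(s.x).reshape(-1,2)
E
python3 - <<'E'
from h import *
t=optics.read_camera("top"); s=optics.read_camera("scene")
c=lambda x,y,k,o:((x+.5)/k-.5+o[0],(y+.5)/k-.5+o[1])
T=lambda x,y:c(x,y,6,(176,102)); S=lambda x,y:c(x,y,5,(215,160))
obs=[(t,(.11,.13,.094),T(31,36)),(t,(.11,-.13,.094),T(533,34)),(t,(-.005,.13,.094),T(30,252)),(t,(-.005,-.13,.094),T(533,252)),
(s,(.11,-.13,.094),S(187,557)),(s,(.11,.13,.094),S(693,428)),(s,(.11,-.13,0),S(192,648)),(s,(-.005,.13,.094),S(610,254)),(s,(-.005,-.13,.094),S(130,362)),
(s,(.11,.13,0),S(670,525))]
x,r=fit(obs,[.64,.066,0]); print("viewer",x); print(np.round(r,1).tolist())
for nm,o in (("t",[q for q in obs if q[0] is t]),("s",[q for q in obs if q[0] is s])): print(nm,fit(o,x)[0])
T2=lambda x,y:c(x,y,12,(308,186)); S2=lambda x,y:c(x,y,12,(123,176))
# A: long dim (50) direction from pictures
for p,F,pts in((t,T2,[(225,158),(382,122),(420,328),(258,350)]),(s,S2,[(116,125),(288,65),(358,215),(190,280)])):
    P=[onz(p,F(*q),.11)[:2] for q in pts]; print("prop top corners",np.round(P,4).tolist(),"edges",[round(float(np.linalg.norm(P[i]-P[i-1])),4) for i in range(4)],"mean",np.mean(P,0))
    for i in range(4): e=P[(i+1)%4]-P[i]; print(np.degrees(np.arctan2(e[1],e[0])))
for q in((270,565),(432,505)): print(onz(s,S2(*q),0))
vx=x; tab=np.r_[x[:2]+rot2(x[2])@[-.175,0],.1]; print("tab",tab,proj(t,tab),proj(s,tab))
crop(t,(222,196),16,12,"t3",20)
im=t["frame"].copy()
E
```

```text
viewer [0.63201064 0.07145757 0.01526905]
[[0.2, -0.4], [-0.3, 0.1], [-0.4, -0.1], [-0.3, 0.1], [-0.1, -0.1], [0.9, -0.3], [-0.8, 0.7], [0.1, -1.4], [-1.2, 0.2], [0.0, 0.2]]
t [0.63179052 0.07053665 0.02008136]
s [0.63214465 0.07207764 0.0118853 ]
prop top corners [[0.4612, -0.2503], [0.4711, -0.2906], [0.4189, -0.3007], [0.4127, -0.2591]] edges [0.0494, 0.0415, 0.0532, 0.042] mean [ 0.44097679 -0.2751749 ]
-76.22054151686613
-169.02541082471697
98.5181756641671
10.342929461180841
prop top corners [[0.4214, -0.2997], [0.4141, -0.2604], [0.4612, -0.251], [0.4697, -0.2889]] edges [0.0495, 0.04, 0.0481, 0.0388] mean [ 0.44159125 -0.27501105]
100.5112363114456
11.28532056645772
-77.42781650062574
-167.33059719744497
[ 0.4658721  -0.29028557  0.        ]
[ 0.45857902 -0.25139176  0.        ]
tab [0.45703104 0.06878559 0.1       ] [[221.59062387 198.33609575]] [[269.38245945 170.65061164]]
t3 origin 206 184 scale 20
```

View pics/t3.png

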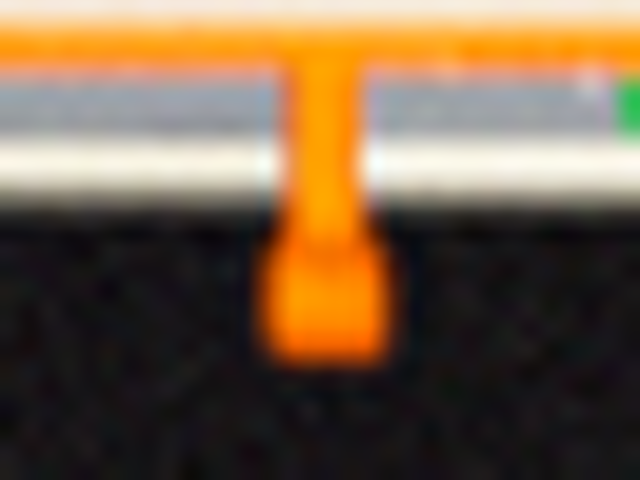

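```bash
cat >> h.py <<'E'
from scipy.spatial.transform import Rotation as Ro
VX=np.array([.632,.0713]); VA=.016
def vw(x,y,z): return np.r_[VX+rot2(VA)@[x,y],z]
def ori(alpha,psi,sg=1):
    z=np.array([np.sin(alpha)*np.cos(psi),np.sin(alpha)*np.sin(psi),-np.cos(alpha)])
    y=sg*np.array([-np.sin(psi),np.cos(psi),0]); x=np.cross(y,z)
    q=Ro.from_matrix(np.c_[x,y,z]).as_quat(); return np.r_[q[3],q[:3]],z
def tcp(g,z): return np.array(g)-.003*z
def tabp(th,r=.175): return vw(-r*np.cos(th),0,.1+r*np.sin(th))
E
python3 - <<'E'
from h import *
t=optics.read_camera("top")
print("purple2 top",onz(t,(334,235.5),.11))
for sg in(1,-1):
  for a in(0,.3,.6):
    q,z=ori(a,VA,sg); print("tab",sg,a)
    for th in(0,.9,1.8): 
        j=inverse_kinematics(tcp(tabp(th),z),q); print(None if j is None else np.round(j,2))
  for a in (.35,.44):
    q,z=ori(a,.19,sg); j=inverse_kinematics(tcp((.4413,-.275,.085),z),q); print("prop",None if j is None else np.round(j,2))
    q,z=ori(a,VA,sg); j=inverse_kinematics(tcp(vw(-.038,.06,.135),z),q); print("place",None if j is None else np.round(j,2))
  q,z=ori(0,VA,sg); print("dialend",inverse_kinematics(tcp(vw(-.1,-.05,.087),z),q))
E
```

```text
purple2 top [ 0.34971633 -0.27502262  0.11      ]
tab 1 0
[ 0.59 -0.31 -0.51  0.   -1.38 -2.14]
[ 0.51 -0.15 -0.13  0.   -1.6  -2.07]
[ 0.4   0.25  0.35  0.   -1.67 -1.96]
tab 1 0.3
[ 0.74 -0.64 -0.82  0.21 -1.16 -2.35]
[ 0.62 -0.43 -0.43  0.17 -1.32 -2.2 ]
[ 0.46 -0.01 -0.01  0.13 -1.31 -2.04]
tab 1 0.6
None
[ 0.74 -0.71 -0.77  0.44 -1.08 -2.42]
[ 0.53 -0.25 -0.37  0.35 -0.94 -2.21]
prop [-0.28 -0.35 -0.53 -0.18 -1.07 -1.04]
place [ 0.66 -0.21 -0.48  0.24 -1.03 -2.31]
prop [-0.32 -0.39 -0.56 -0.25 -1.02 -0.97]
place [ 0.68 -0.28 -0.59  0.33 -0.93 -2.39]
dialend [ 0.41441276 -0.09623372 -0.34760252  0.         -1.31942753 -1.96920908]
tab -1 0
[ 0.59 -0.31 -0.51  0.   -1.38  1.  ]
[ 0.51 -0.15 -0.13  0.   -1.6   1.07]
[ 0.4   0.25  0.35  0.   -1.67  1.18]
tab -1 0.3
[ 0.74 -0.64 -0.82  0.21 -1.16  0.79]
[ 0.62 -0.43 -0.43  0.17 -1.32  0.94]
[ 0.46 -0.01 -0.01  0.13 -1.31  1.1 ]
tab -1 0.6
None
[ 0.74 -0.71 -0.77  0.44 -1.08  0.73]
[ 0.53 -0.25 -0.37  0.35 -0.94  0.93]
prop [-0.28 -0.35 -0.53 -0.18 -1.07  2.1 ]
place [ 0.66 -0.21 -0.48  0.24 -1.03  0.83]
prop [-0.32 -0.39 -0.56 -0.25 -1.02  2.17]
place [ 0.68 -0.28 -0.59  0.33 -0.93  0.75]
dialend [ 0.41441276 -0.09623372 -0.34760252  0.         -1.31942753  1.17238357]
```

```bash
python3 - <<'E'
from h import *
q,z=ori(0,VA,-1)
robot.movep(tcp(tabp(0)+[0,0,.07],z),q)
robot.movel(tcp(tabp(0),z),v=.12)
robot.close_gripper(40)
print(read_t(),read_finger_gap(),read_contact_force(),read_position(),tcp(tabp(0),z))
p=optics.read_camera("scene"); crop(p,(272,170),40,35,"s3",8)
E
```

```text
5.2167 0.015164519589789517 [ 0.04728653 -3.66822735  0.05226111] [0.45704612 0.06800538 0.10310258] [0.4570224  0.06850012 0.103     ]
s3 origin 232 135 scale 8
```

View pics/s3.png

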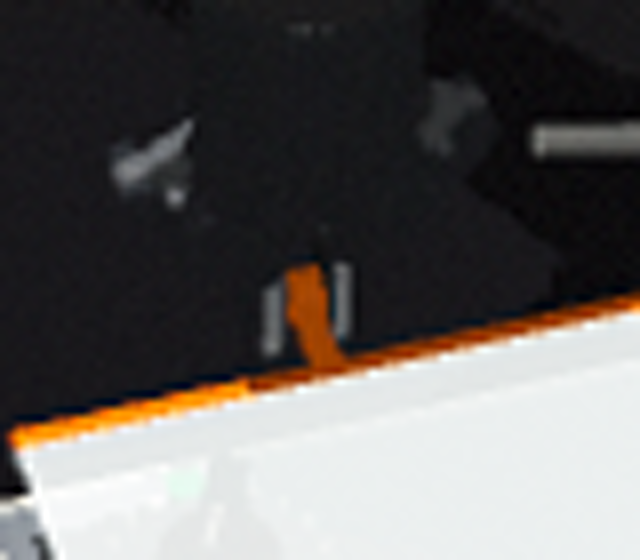

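The picture shows the tab held between both pads, at about (270,172), and the 15 mm gap agrees with the tab's 16 mm. Now I'll swing the cover up.

```bash
python3 - <<'E'
from h import *
q,z=ori(0,VA,-1)
ths=np.linspace(0,1.8,11)[1:]
for th in ths:
    robot.movel(tcp(tabp(th),z)+[0,-.0005,0],v=.085)
    f=read_contact_force(); g=read_finger_gap(); print(round(th,2),round(read_t(),2),np.round(f,1),round(g,4))
    if g<.012 or np.linalg.norm(f)>50: print("STOP");break
p=optics.read_camera("scene"); cv2.imwrite("pics/s4.png",cv2.resize(p["frame"][:,:,::-1],(800,600)))
E
```

```text
0.18 5.78 [-1.2 -2.6 -1.8] 0.0153
0.36 6.3 [-2.6 -2.2 -0.9] 0.0149
0.54 6.82 [-0.9 -4.2 -1.7] 0.015
0.72 7.33 [ 1.3 -3.2 -3. ] 0.0149
0.9 7.85 [-0.  -3.6 -4.7] 0.0151
1.08 8.37 [-0.1 -2.5 -2.9] 0.0155
1.26 8.88 [-1.5 -4.2 -1.5] 0.0153
1.44 9.4 [-1.9 -3.   0.7] 0.015
1.62 9.92 [-1.1 -2.9  3.6] 0.0153
1.8 10.43 [-1.3 -3.2  5.7] 0.0147
```

View pics/s4.png

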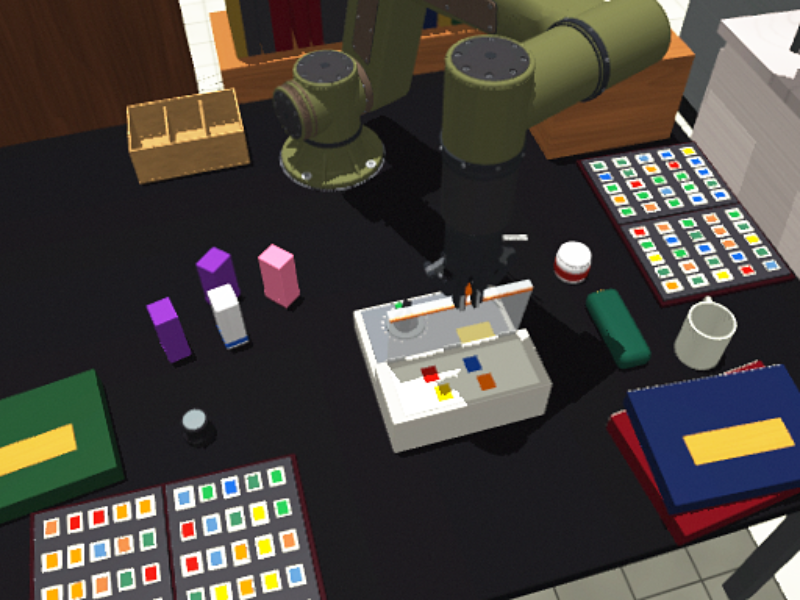

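The cover is up and leaning back, with its front edge at (390–530, 285–315) in the view. Releasing it and fetching the block.

```bash
python3 - <<'E'
from h import *
robot.ungrasp()
p=read_position(); robot.movel(p+[0,0,.06],v=.25)
q,z=ori(.35,.19,-1); g=np.array([.4413,-.275,.085])
robot.movep(tcp(g,z)-z*.085,q); print(read_t())
robot.movel(tcp(g,z),v=.12)
print(read_contact_force())
robot.close_gripper(50)
print(read_t(),read_finger_gap(),np.round(read_contact_force(),1))
p=optics.read_camera("scene"); crop(p,(220,190),120,90,"s5",3)
E
```

```text
13.2667
[0.04885882 0.09036053 0.21864846]
14.6083 0.03932247570396758 [0.  1.3 3.2]
s5 origin 100 100 scale 3
```

View pics/s5.png

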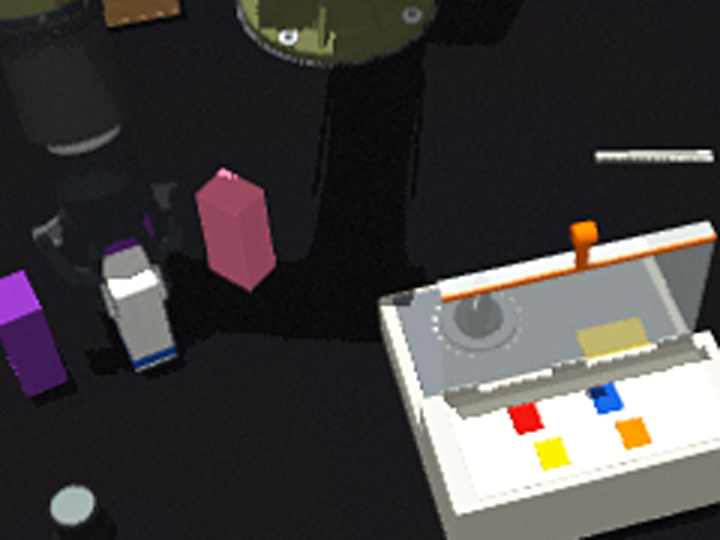

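```bash
python3 - <<'E'
from h import *
p=read_position(); robot.movel(p+[0,0,.11],v=.25)
q,z=ori(.35,VA,-1)
robot.movep(tcp(vw(-.085,.06,.135),z)+[0,0,.075],q); print(read_t(),read_finger_gap())
f0=np.array(read_contact_force()); print(f0)
robot.movel(tcp(vw(-.038,.06,.135),z)+[0,0,.03],v=.12); print(read_t(),read_contact_force())
p=optics.read_camera("scene"); crop(p,(285,200),80,60,"s6",4.5.__int__() if 0 else 4)
t=optics.read_camera("top"); crop(t,(224,150),50,50,"t6",6)
E
```

```text
16.7917 0.03993659126600556
[ 0.01352123  0.36433089 -3.33277256]
17.4833 [-0.00617635  0.26189178 -2.83971529]
s6 origin 205 140 scale 4
t6 origin 174 100 scale 6
```

View pics/s6.png

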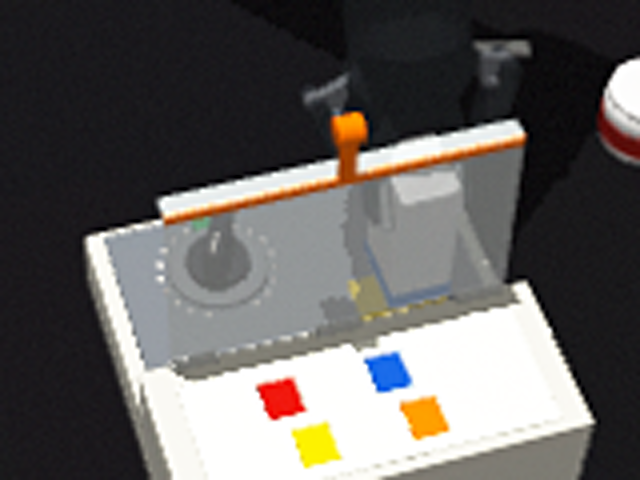

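View pics/t6.png

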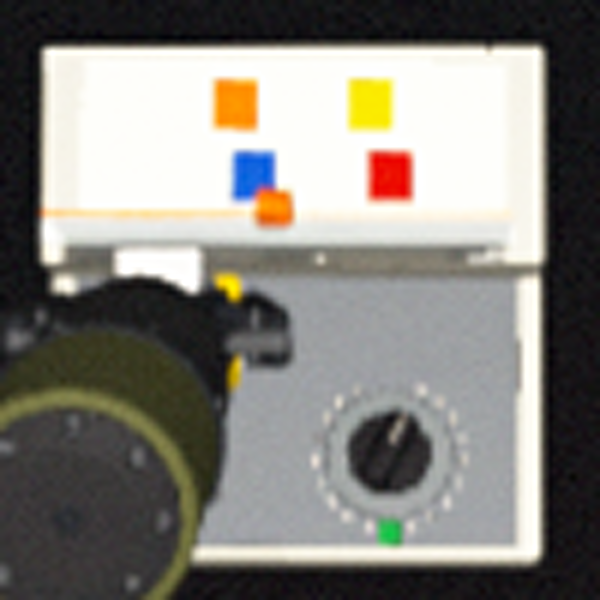

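The scene picture shows the block hanging just over the yellow pad (pad corner ≈ (370,295) in the crop) with the cover behind it, open. In the top view the dial pointer at (400,425) points to the rear and slightly right. Setting the block down slowly.

```bash
python3 - <<'E'
from h import *
q,z=ori(.35,VA,-1); b=tcp(vw(-.038,.06,.135),z)
robot.movel(b+[0,0,.005],v=.06)
f0=np.array(read_contact_force())
for dz in np.arange(.0035,-.0045,-.001):
    robot.movel(b+[0,0,dz],v=.02)
    f=np.array(read_contact_force()); print(round(dz,4),np.round(f-f0,1),round(read_t(),2))
    if f[2]-f0[2]>3.0: break
p=optics.read_camera("scene"); crop(p,(300,200),50,45,"s7",8)
E
```

```text
0.0035 [-1.6 -1.3 -0.5] 18.4
0.0025 [ 0.  -0.3 -0.8] 18.65
0.0015 [-0.2 -0.8 -0.1] 18.9
0.0005 [ 0.4 -0.3  0.4] 19.15
-0.0005 [-3.6 -1.7  6.8] 19.4
s7 origin 250 155 scale 8
```

View pics/s7.png

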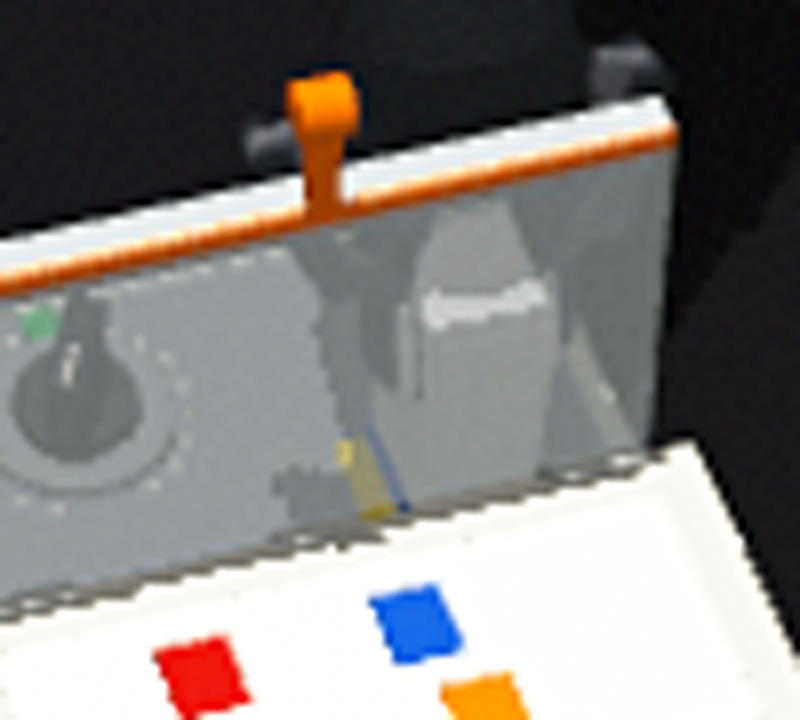

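```bash
python3 - <<'E'
from h import *
q,z=ori(.35,VA,-1)
robot.ungrasp()
p=read_position(); robot.movel(p-z*.10,v=.15)
p=read_position(); q2,_=ori(0,VA,-1)
robot.movep(vw(-.22,-.12,.22),q2)
print(read_t(),read_contact_force())
p=optics.read_camera("scene"); crop(p,(290,205),75,60,"s8",5)
t=optics.read_camera("top"); crop(t,(224,150),50,50,"t8",6)
E
```

```text
21.7083 [-0.45343445  1.23865869  0.28292708]
s8 origin 215 145 scale 5
t8 origin 174 100 scale 6
```

View pics/s8.png

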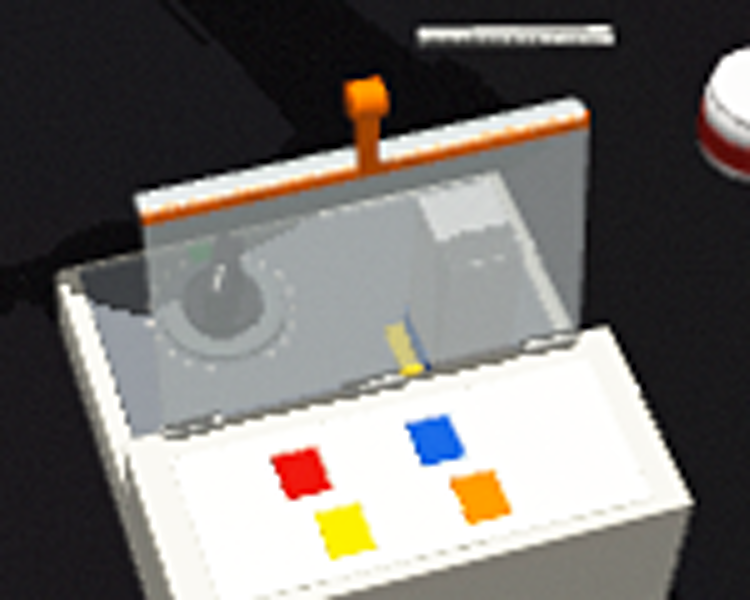

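View pics/t8.png

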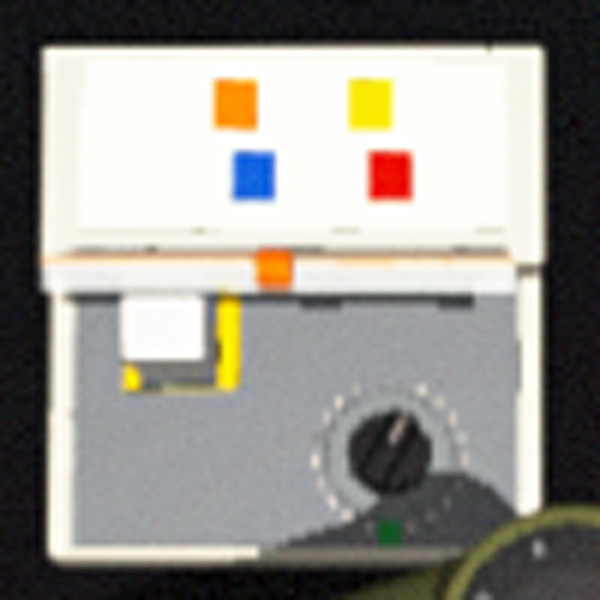

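The block stands on the pad, free, with its top at (120–206, 297–360) in the top crop; the cover is nearly upright. Next I'll measure the block and the dial.

```bash
python3 - <<'E'
from h import *
t=optics.read_camera("top"); T=lambda x,y:((x+.5)/6-.5+174,(y+.5)/6-.5+100)
R=rot2(-VA)
for n,q,z in(("bl",(121,360),.16),("br",(206,360),.16),("dialtop",(390,452),.094),("mark",(390,532),.05),("tab",(274,267),.275)):
    P=onz(t,T(*q),z); print(n,P,"viewer",R@(P[:2]-VX))
print("pred dial",proj(t,vw(-.1,-.05,.094)),T(390,452))
crop(t,proj(t,vw(-.1,-.05,.094))[0],12,12,"t9",25)
u=proj(t,vw(-.1,-.05,.094))[0]; print(u)
E
```

```text
bl [0.56670669 0.15076632 0.16      ] viewer [-0.06401355  0.08050079]
br [0.56743816 0.10889962 0.16      ] viewer [-0.063952    0.03862775]
dialtop [0.53040008 0.01843572 0.094     ] viewer [-0.1024327  -0.05123199]
mark [0.49256198 0.01816041 0.05      ] viewer [-0.14027037 -0.05090188]
tab [0.59526884 0.07035025 0.275     ] viewer [-0.03674165 -0.00036196]
pred dial [[238.18569322 174.12815798]] (238.58333333333331, 174.91666666666669)
t9 origin 226 162 scale 25
[238.18569322 174.12815798]
```

View pics/t9.png

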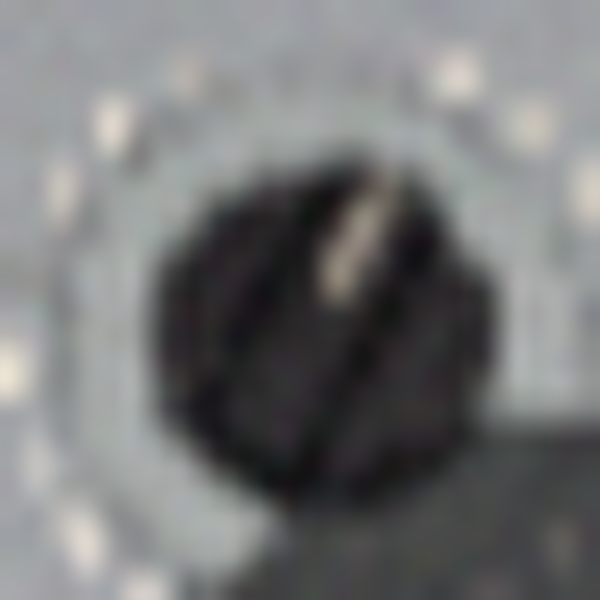

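```bash
python3 - <<'E'
from h import *
D=2.64
q0,z=ori(0,VA+D,-1); g=vw(-.101,-.0505,.087)
robot.movep(tcp(g,z)+[0,0,.08],q0); print("j6",read_q()[5],read_t())
robot.movel(tcp(g,z),v=.1); print(np.round(read_contact_force(),1))
robot.close_gripper(30); print(read_finger_gap(),np.round(read_contact_force(),1),np.round(read_ft_torque(),2),read_t())
q1,_=ori(0,VA,-1); qq=np.array(read_q()); tgt=inverse_kinematics(tcp(g,z),q1); print(np.round(qq,3),np.round(tgt,3))
E
```

```text
j6 -2.470387362769364 24.95
[-0.5  0.7  0.5]
0.013514048355232934 [1.2 1.1 0.9] [ 0.18 -0.17 -0.04] 26.55
[ 0.414 -0.099 -0.35   0.    -1.319 -2.471] [ 0.414 -0.099 -0.35   0.    -1.32   1.173]
```

Increasing j6 turns counter-clockwise, so I'll regrip half a turn round to leave 2.64 rad of clockwise travel.

```bash
python3 - <<'E'
from h import *
D=2.64
robot.ungrasp(); p=read_position(); robot.movel(p+[0,0,.06],v=.2)
j=np.array(read_q()); j[5]+=np.pi; robot.move_j(j)
q0,z=ori(0,VA+D,1); g=vw(-.101,-.0505,.087)
robot.movel(tcp(g,z),v=.1)
robot.close_gripper(40); print(read_finger_gap(),np.round(read_contact_force(),1),np.round(read_ft_torque(),2),read_t())
q1,_=ori(0,VA,1); tgt=inverse_kinematics(tcp(g,z),q1); j=np.array(read_q()); print(np.round(j,3),np.round(tgt,3))
if np.abs(tgt[:5]-j[:5]).max()<.03 and abs(tgt[5]+1.97)<.05:
    n=4
    for k in range(1,n+1):
        jj=j+(np.array(tgt)-j)*k/n; robot.move_j(jj); print(np.round(read_q()[5],3),round(read_finger_gap(),4),np.round(read_contact_force(),1),np.round(read_ft_torque(),2),round(read_t(),2))
E
```

```text
0.013368914548555764 [-0.5  1.1  0.7] [0.29 0.13 0.02] 31.75
[ 0.414 -0.1   -0.351 -0.    -1.318  0.671] [ 0.414 -0.099 -0.35   0.    -1.32  -1.969]
0.013 0.0134 [ 2.2  1.9 -0.8] [ 0.69 -0.59 -0.05] 32.42
-0.646 0.0131 [ 3.9  2.6 -2.2] [ 0.77 -1.59 -0.08] 33.1
-1.306 0.0136 [ 6.1  1.4 -2.6] [ 0.39 -2.32 -0.05] 33.77
-1.966 0.0134 [ 8.  -0.2 -3.7] [-0.04 -2.65 -0.07] 34.45
```

Turned. Release, back off clear, and check.

```bash
python3 - <<'E'
from h import *
robot.ungrasp(); p=read_position(); robot.movel(p+[0,0,.09],v=.15)
q2,_=ori(0,VA,1); robot.movep(vw(-.25,-.16,.25),q2)
print(read_t(),np.round(read_contact_force(),2))
t=optics.read_camera("top"); s=optics.read_camera("scene"); crop(t,(224,150),50,50,"t10",6); crop(s,(290,205),75,60,"s10",5)
u=proj(t,vw(-.1,-.05,.094))[0]; crop(t,u,14,16,"t11",20)
cv2.imwrite("pics/t12.png",cv2.resize(t["frame"][:,:,::-1],(800,600)))
E
```

```text
36.7 [ 0.55  0.96 -0.76]
t10 origin 174 100 scale 6
s10 origin 215 145 scale 5
t11 origin 224 158 scale 20
```

View pics/t10.png

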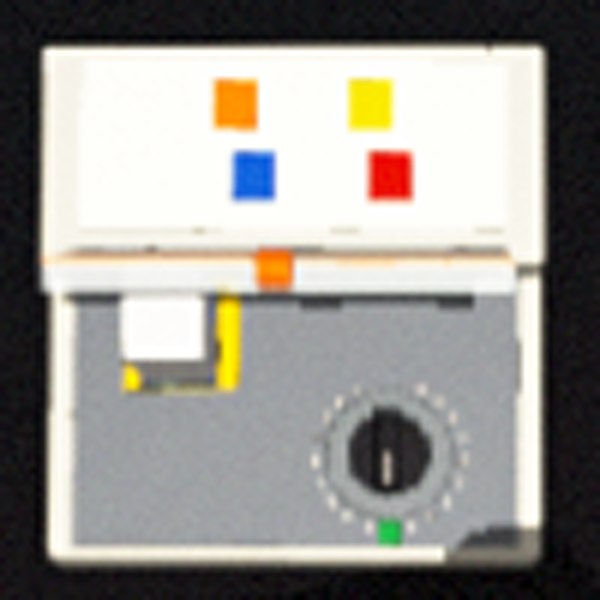

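View pics/t11.png

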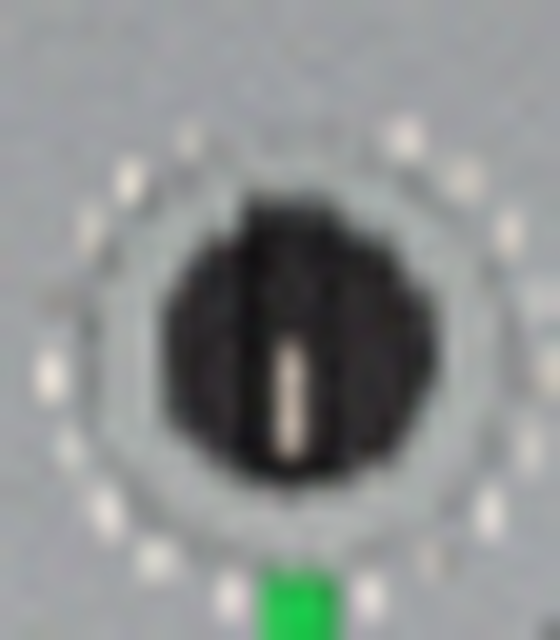

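View pics/s10.png

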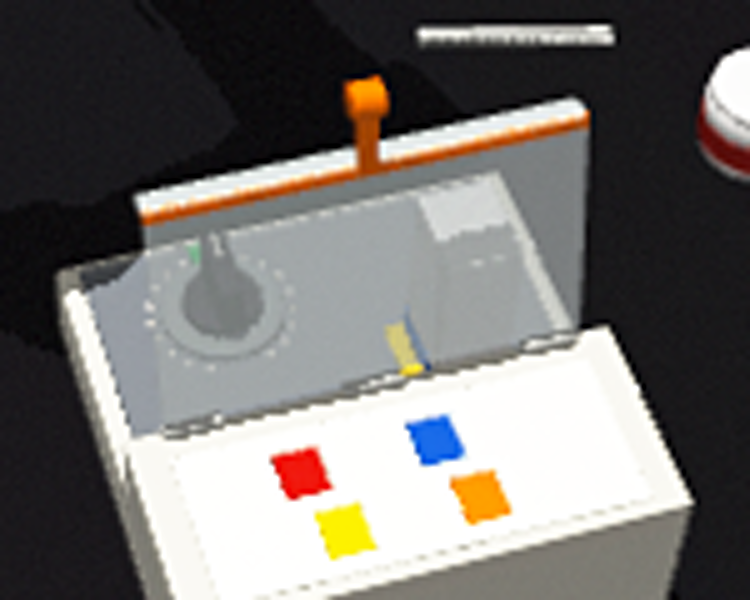

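View pics/t12.png

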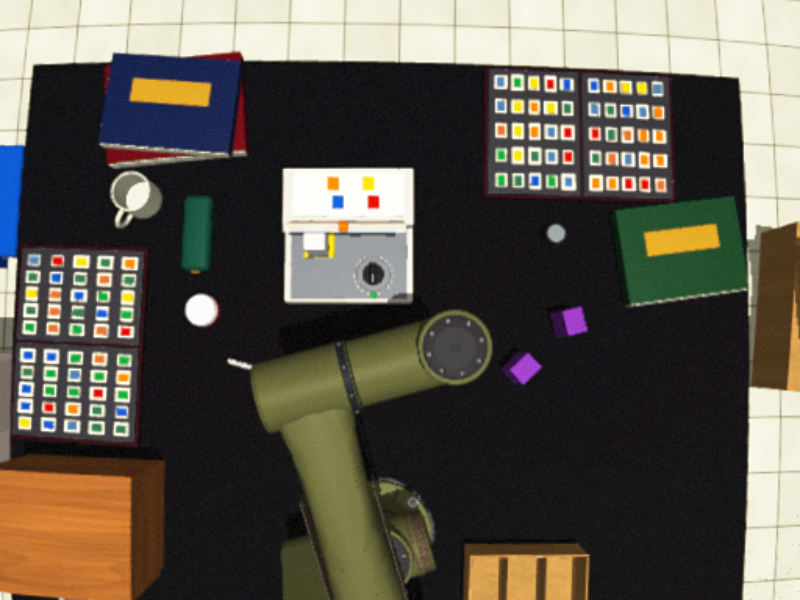

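The white pointer (crop (290,345)→(290,455)) points at the green mark (300,600). The cover and block are exactly as in the earlier picture, the bystanders haven't moved, and the arm is clear. Handing in.

```bash
python3 - <<'E'
from h import *
print(np.abs(read_qd()).max(),read_position(),read_t()); robot.sign_off()
E
```

```text
0.009193404443033518 [ 0.38487572 -0.09219972  0.2487647 ] 36.8
the job is handed in; nothing more can be done
```

I opened the cover, propped it with the aluminium block on the yellow pad, and turned the dial to the green mark. The job was handed in at about 36.8 s of the 72 s allowed; no verdict was reported.

- **Cover:** I swung it up by the orange tab over about 5 s, to a commanded 1.8 rad. It then sank onto the block and measured about 1.36 rad. It looked the same 15 s later, so it is resting on the block rather than still closing.
- **Block:** I set it down in 1 mm steps, feeling about 7 N at contact, and let go. Its centre measured about 39 mm in front of the hinge axis and 60 mm to the side, which is inside the limits.
- **Dial:** My first grip was half a turn the wrong way round for the wrist's range. I released without turning the dial and gripped it again. I then turned it about 2.64 rad clockwise, and the last picture shows the pointer on the green mark, by eye within about 0.05 rad.
- **Bystanders:** The tin, loupe and glasses case look unmoved in the final top view. The tongs were partly hidden by the arm there but look unmoved in the scene view.
- **At hand-in:** The gripper was well clear of everything. The force readings of about 1 N are only residual offset.

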